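# Hold the guide flange aligned over the reaming steady

## Robot

A 7-joint arm with a two-finger parallel gripper is mounted at the origin on the work surface. World frame = base frame: x ahead of the robot, y to its left, z up, the work surface at z = 0. Lengths are in m, angles in rad, forces in N, time in s.
With the tool pointing down it reaches from about 0.4 to 0.75 m from the base axis. Payload 19.5 kg.
Tool frame: the origin (TCP) lies on the centre line of the jaws, within the pads' length; the fingertips stand 19 mm ahead of it and the grasp point (between the pads) is the TCP (robot.tips_ahead is the z of the fingertips in the tool frame, in m); z points along the fingers, y is the line along which they close (so a half turn about z gives the same grasp; the last joint's range is limited). The gripper opens to 85 mm and grips with 20 to 120 N. Pads are 22 mm wide; open, the fingers measure 114 mm over their backs; the gripper's body (76 mm by 85 mm) begins 54 mm behind the grasp point. The pads swing forward as they close: fully open they stand 13 mm farther back than shut.
Start: joints at [1.231, 0.707, -0.028, 1.485, 0.022, 0.951, -0.075], TCP at [0.169, -0.55, 0.25] pointing down, gripper open.
Joint ranges: [-2.71, 2.71], [-0.32, 2.16], [-1.57, 1.52], [0, 2.45], [-1.46, 4.6], [0, 2.02], [-2.83, 2.83]. Speed limits (rad/s): [1.89, 1.89, 2.57, 2.57, 3.01, 3.01, 3.01].

## Interface

Orientations are given as a rotation vector (axis times angle).
In Python, from bench import robot, imaging gives the robot as it stands. The module is installed in compiled form; this text tells all that it offers.
- The arm moves only by the tool play_rows, never from a script. Its argument "increments" is text: rows parted by semicolons, each of 5 numbers parted by spaces: the shift along the tool's x, y, z in m, then the turn about the tool's z in rad, then the closure, from 0 (fully open) to 1 (shut). In form: x y z twist claw; .... A call has 1 to 12 rows; each row shifts and turns the commanded pose from where the row before left it, along the tool's axes as they then stand; what a row does not reach is not made up. A row lasts 1/10 s, in which the tool goes at most 50 mm and 8.59 degrees, less where a joint would pass 70% of its speed; a pose out of reach is approached as far as the arm can. A call with a gripper value outside its range is refused whole. The fingers move at their own pace and stop on an object; "squeeze" is the grip in N (left out, the last holds). Time passes only in rows, so rows that do not move let the fingers close. It gives the time, the measured TCP pose, the force, the opening and the grip force at its end, in the units of the state.
- robot.read_state(): the state, without advancing time (a new reading comes with each control period).
- imaging.capture(name): name is "scene" or "top" or "wrist"; returns a dict with "pixels" (400x640x3 uint8, red, green, blue), "depth" (400x640 float32, m along the optical axis (not along the pixel's ray), 0 where there is no reading), "mtx" (3x3 intrinsics, pixels), "dist_coeffs" ([k1, k2, p1, p2, k3] as OpenCV has them; the pictures are not rectified), "world_to_cam" (4x4, takes a point from world to camera coordinates). Camera axes: x right, y up, looking along -z (the intrinsics and any distortion apply to the point x, -y, -z); pixel columns grow to the right and rows downward; lengths in m; the calibration is good to about 2 mm. A picture is of the moment at which its call begins.
- robot.finish_job(): hands the job in; it is judged then, once.
The state is a dict: "t": time; "joint_positions": joint angles; "qvel": joint speeds; "effort": joint torques, N m; "position": TCP position; "orientation": TCP orientation; "force": force on the tool from outside, world axes, zero at the start; "wrist_torque": the same for the moment, N m; "gripper_width": opening from 0.0 (shut) to 1.0 (fully open); "gripper_force": force on a finger pad.
Only numpy, scipy, OpenCV 4.12 (cv2) and the standard library are available. Lean on these libraries where they do the work, as an engineer would, in place of code of your own. Each camera call takes 0.05 s, during which the arm holds its last target. There are 200 camera calls.

## Task

Open the reaming steady by sliding its chip shutter fully to the end stop; then pick up the brass guide flange by its square boss and hold it hovering level about 15 mm above the steady's top face, with its three screw holes lined up over the three threaded holes (the pair over the pair, the single one over the single one). Finish while still holding it there in the gripper, steady and not resting on anything, with the shutter left fully open and the other things on the bench left alone.

Things in the scene. Friction and masses are not known exactly. Their poses are not given: they have to be found in the camera images.
- steady: the reaming steady: heavy dark steel block screwed to the bench, 130 (its x) x 220 (its y) x 50 mm high; origin at the centre of its underside, z up. Its flat top face is 50 mm up. Towards its +y end the face has a bored seat (22 mm bore, centred 50 mm from the origin along +y) with three threaded holes round it; near its -y end a low bar (10 mm wide, 6 mm high) is the end stop of the chip shutter, which runs along the block's y in a groove
- shutter (a joint): travel of the chip shutter in m: 0 = closed over the seat's bore, 0.105 = fully open, against the end stop; grows as the shutter moves towards the steady's -y. It starts closed or partly closed, moves against a light friction (about 2 N) and stays where it is left
- shutter_grip (a point): point in the shutter's upright dark wooden grip, 30 mm above the steady's face and midway in the grip's width and length; the grip is a bar 40 mm along the steady's x, 14 mm along its y, its top 40 mm above the face (10 mm above this point). It stands on the middle of a steel shutter plate 44 x 70 mm, nearly flush with the face (1.5 mm proud). Axes as the steady's
- flange_boss (a point): centre of the guide flange's boss, 30 mm above the flange's underside (25 mm above its plate's top, 15 mm below the boss's top). The brass guide flange is a flat plate 90 (its x) x 86 (its y) x 5 mm with an upright square boss 30 x 30 mm, 40 mm high, in the middle of its top, bored through 17 mm; about 0.4 kg, balanced about the boss. Loose, it lies flat on the bench, boss up. z up, x and y along the plate's and boss's sides
- hole0 (a point): flange's screw hole 0 (9 mm, through): its centre on the underside of the plate, at x 34, y 30 mm from the boss's axis in the flange's frame; belongs over tap0. The two holes side by side (0, 1) lie at the flange's +y edge, the single one (2) at its -y edge
- hole1 (a point): flange's screw hole 1 (9 mm, through): its centre on the underside of the plate, at x -34, y 30 mm from the boss's axis in the flange's frame; belongs over tap1. The two holes side by side (0, 1) lie at the flange's +y edge, the single one (2) at its -y edge
- hole2 (a point): flange's screw hole 2 (9 mm, through): its centre on the underside of the plate, at x 0, y -32 mm from the boss's axis in the flange's frame; belongs over tap2. The two holes side by side (0, 1) lie at the flange's +y edge, the single one (2) at its -y edge
- tap0 (a point): steady's threaded hole 0 (8 mm): the centre of its mouth, in the top face, at x 34, y 80 mm from the steady's origin in the steady's frame; one of the pair at the steady's +y end
- tap1 (a point): steady's threaded hole 1 (8 mm): the centre of its mouth, in the top face, at x -34, y 80 mm from the steady's origin in the steady's frame; one of the pair at the steady's +y end
- tap2 (a point): steady's threaded hole 2 (8 mm): the centre of its mouth, in the top face, at x 0, y 18 mm from the steady's origin in the steady's frame; the single hole, between the seat's bore and the end stop; hidden under the shutter while that is closed
- joint_ring: bystander: polished ebony joint ring, 38 mm across, 14 mm high, near the flange; origin at its underside
- ferrule: bystander: copper ferrule (short tube), 32 mm across, 28 mm high, near the flange; origin at its underside
- burnisher: bystander: white antler burnisher, a bent rod 170 mm long and 16 mm thick, near the flange; origin at its underside
- lacquer_box: bystander: lidded red lacquer box, 94 x 134 x 59 mm high, at the far side of the bench; origin at its underside
- brush: bystander: small bench brush lying near the left edge of the work, 0.2 m long; origin at its underside
- blank: bystander: plain steel disc, 60 mm across, 8 mm thick, no holes, far left; origin at its underside
- sanding_block: bystander: cork sanding block, 50 x 90 x 25 mm high, far right; origin at its underside

How it is judged:
On the way, in this order (a step that is already met when the one before it is completed fails the run):
1. the shutter is fully open, against its end stop, while the flange still lies on the bench (value of joint shutter above 0.1 m and height (world z) of flange_boss below 0.035 m), for 0.2 s.
2. the flange is lifted in the gripper (height (world z) of flange_boss above 0.06 m and contact force between the fingers and flange above 1 N), for 0.2 s.
At the end, for the whole second after the job is handed in: The shutter is open to within 5 mm of its stop; the flange is gripped, at rest, level within 0.1 rad, touching neither steady nor shutter, its underside 6 to 26 mm above the steady's face at every hole, each hole within 4 mm sideways of the centre of its own threaded hole (value of joint shutter above 0.1 m and horizontal distance between hole0 and tap0 below 0.004 m and z of hole0 in the frame of tap0 between 0.006 and 0.026 m and horizontal distance between hole1 and tap1 below 0.004 m and z of hole1 in the frame of tap1 between 0.006 and 0.026 m and horizontal distance between hole2 and tap2 below 0.004 m and z of hole2 in the frame of tap2 between 0.006 and 0.026 m and angle between flange_boss's own z axis and vertical below 0.1 rad and contact force between flange and steady below 0.05 N and contact force between the fingers and flange above 1 N and linear speed of flange below 0.02 m/s); the arm keeps its last pose, push and grip.
It fails at once if a bystander is displaced by more than 30 mm (distance of any of joint_ring, ferrule, burnisher, lacquer_box, brush, blank, sanding_block from where it was at the start of the episode above 0.03 m).
It also fails if it takes over 53 s, if anything falls off the work surface, if the arm or the gripper's body presses on something with over 40 N, if the wrist force passes 120 N, or if a joint passes its speed limit or range.

## Working session

There is one attempt and no reset: what is moved stays moved. The work goes in short steps, Python scripts to look and compute and a tool call to move; the robot and the scene stay as the last step left them, time stands still between calls to the robot, and variables do not carry over. Pictures are saved under pics/ and viewed, at most 10 in all, crops included, and the job is handed in when it is done.

Besides the shell and the picture viewer there is one more tool, called after "Call:" as name(argument=value, ...) on one line, values as JSON. play_rows: Moves the arm, as the interface text tells. Its arguments: {"type":"object","properties":{"increments":{"type":"string"},"squeeze":{"type":"number"}},"required":["increments"]}

```bash
mkdir -p pics; cat > h.py <<'E'
import numpy as np, cv2
from bench import robot, imaging
def cap(n):
    c=imaging.capture(n); np.savez(''+n+'.npz',**c); return c
def ld(n): return dict(np.load(''+n+'.npz'))
def save(c,f): cv2.imwrite('pics/'+f,c['pixels'][:,:,::-1])
def rays(c,uv):
    p=cv2.undistortPoints(np.array(uv,float).reshape(-1,1,2),c['mtx'],c['dist_coeffs'])[:,0]
    return np.c_[p[:,0],-p[:,1],-np.ones(len(p))]
def toworld(c,P):
    T=np.linalg.inv(c['world_to_cam']); return P@T[:3,:3].T+T[:3,3]
def depthpts(c,uv):
    d=np.array([np.median(c['depth'][int(v)-1:int(v)+2,int(u)-1:int(u)+2]) for u,v in uv]); return toworld(c,rays(c,uv)*d[:,None])
def planepts(c,uv,z):
    T=np.linalg.inv(c['world_to_cam']); D=rays(c,uv)@T[:3,:3].T; o=T[:3,3]
    return o+D*((z-o[2])/D[:,2])[:,None]
E
python3 - <<'E'
from h import *
for n in('top','scene'):
    c=cap(n); save(c,n+'0.png'); print(np.linalg.inv(c['world_to_cam']).round(3),c['mtx'],c['dist_coeffs'])
print(robot.read_state())
E
```

```text
[[-0.027  0.996 -0.086  0.502]
 [-1.    -0.027 -0.     0.063]
 [-0.003  0.086  0.996  1.269]
 [ 0.     0.     0.     1.   ]] [[516.14183352   0.         316.8120987 ]
 [  0.         516.14183352 211.3676425 ]
 [  0.           0.           1.        ]] [-0.15046793  0.          0.          0.          0.        ]
[[-0.223 -0.584  0.78   1.308]
 [ 0.975 -0.145  0.17   0.181]
 [ 0.014  0.798  0.602  0.612]
 [ 0.     0.     0.     1.   ]] [[432.48620434   0.         321.52765098]
 [  0.         432.48620434 205.96572996]
 [  0.           0.           1.        ]] [0.00663415 0.         0.         0.         0.        ]
{'t': 0.1, 'joint_positions': array([ 1.23130629,  0.70703023, -0.02759231,  1.48494168,  0.02199782,
        0.9508642 , -0.0755114 ]), 'qvel': array([-9.32952700e-05, -3.37825927e-03,  5.00586578e-04, -3.71440195e-04,
       -5.00303717e-04,  1.55608597e-03, -6.28312387e-06]), 'effort': array([ 3.59267688e-03, -8.84292841e+01,  1.23709224e+00, -2.36458558e+01,
        1.70904439e-02,  4.88078920e-03, -3.36906123e-05]), 'position': array([ 0.168641  , -0.54950079,  0.24988295]), 'orientation': array([-3.10592687e+00, -4.65853753e-01,  2.82463625e-04]), 'force': array([-0.01416546, -0.13528479, -0.17451602]), 'wrist_torque': array([ 0.00922818, -0.04336598, -0.01236462]), 'gripper_force': 0.0, 'gripper_width': 0.9998320215302754}
```

View pics/top0.png

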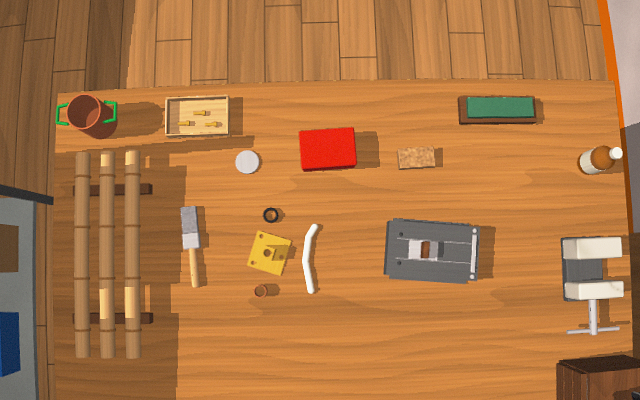

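View pics/scene0.png

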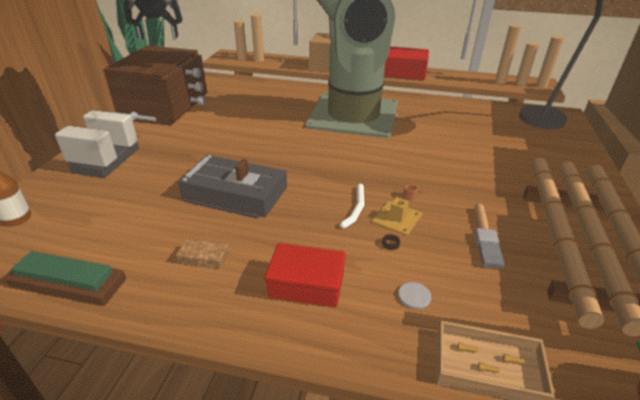

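The top view shows the steady at about (432,251), with its stop bar at col 474 and the grip near (426,250). The flange is at (269,253), the ring at (271,215), the ferrule at (263,291) and the burnisher at (309,260). Next I'll enlarge the flange and the steady.

```bash
python3 - <<'E'
from h import *
c=ld('top'); p=c['pixels'][:,:,::-1]
a=cv2.resize(p[225:281,240:296],(400,400),interpolation=cv2.INTER_CUBIC)
b=cv2.resize(p[211:291,380:486],None,fx=3.7,fy=3.7,interpolation=cv2.INTER_CUBIC)
o=np.zeros((400,800,3),np.uint8); o[:,:400]=a; o[:b.shape[0],402:402+b.shape[1]]=b[:,:398]
cv2.imwrite('pics/crop.png',o)
uv=[(269,253),(426,250),(395,252),(474,254),(280,262),(289,237)]
print(depthpts(c,uv).round(4))
E
```

```text
[[ 0.5119  0.1839  0.0006]
 [ 0.508  -0.1841  0.0913]
 [ 0.5058 -0.1186  0.0492]
 [ 0.4948 -0.3073  0.0555]
 [ 0.4893  0.157   0.0058]
 [ 0.5501  0.1339 -0.0012]]
```

View pics/crop.png

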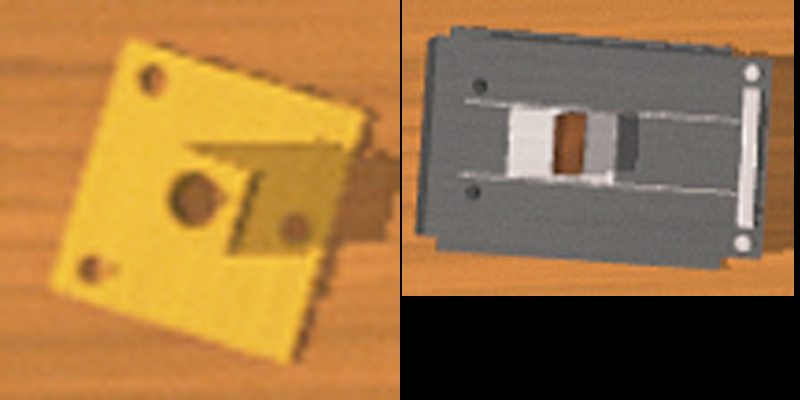

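The crop shows the flange's pair of holes at full-image (261.3,235.9) and (252.9,262.5), the single hole in shadow at (281.3,256.9) and the boss bore at (267.3,252.6). On the steady, the pair of taps is at (401.1,234.2) and (399.2,262.9), and the grip top is at (425.1,249.6).

```bash
python3 - <<'E'
from h import *
c=ld('top')
f=planepts(c,[(261.3,235.9),(252.9,262.5),(281.3,256.9)],.005); b=planepts(c,[(267.3,252.6)],.045)
t=planepts(c,[(401.1,234.2),(399.2,262.9)],.05); g=planepts(c,[(425.1,249.6)],.09)
stop=planepts(c,[(474.6,230.5),(472,277)],.056)
print(f.round(4),b.round(4),t.round(4),g.round(4),stop.round(4))
def fit(A,B):
    A=np.array(A);ca,cb=A.mean(0),B.mean(0);H=(A-ca).T@(B-cb);th=np.arctan2(H[0,1]-H[1,0],H[0,0]+H[1,1])
    R=np.array([[np.cos(th),-np.sin(th)],[np.sin(th),np.cos(th)]]);print('fit',th,cb-R@ca,((A-ca)@R.T+cb-B).round(4).tolist())
fit([[.034,.03],[-.034,.03],[0,-.032]],f[:,:2])
fit([[.034,.08],[-.034,.08],[0.04,-.1],[-.04,-.1]],np.r_[t,stop][:,:2])
from scipy.spatial.transform import Rotation as R
print(R.from_rotvec(robot.read_state()['orientation']).as_matrix().round(3))
w=cap('wrist'); print(np.linalg.inv(w['world_to_cam']).round(3))
E
```

```text
[[0.5543 0.2016 0.005 ]
 [0.4896 0.2236 0.005 ]
 [0.5016 0.1536 0.005 ]] [[0.5127 0.1837 0.045 ]] [[ 0.5474 -0.1346  0.05  ]
 [ 0.4797 -0.1276  0.05  ]] [[ 0.509  -0.1823  0.09  ]] [[ 0.5507 -0.3112  0.056 ]
 [ 0.4406 -0.2999  0.056 ]]
fit -0.3295121662631348 [0.51216504 0.18408088] [[-0.0002, -0.0001], [0.0001, -0.0001], [0.0002, 0.0002]]
fit -0.10257922623709925 [ 0.50562767 -0.20838513] [[0.0002, 0.0023], [0.0003, 0.0022], [-0.0155, -0.0007], [0.015, -0.0039]]
[[ 0.956  0.293 -0.   ]
 [ 0.293 -0.956  0.001]
 [-0.    -0.001 -1.   ]]
[[ 0.293  0.919  0.265  0.235]
 [-0.956  0.282  0.081 -0.53 ]
 [-0.    -0.277  0.961  0.373]
 [ 0.     0.     0.     1.   ]]
```

Call:
play_rows(increments=".036 -.021 0 0 0;.036 -.021 0 0 0;.036 -.021 0 0 0;.036 -.021 0 0 0;.036 -.021 0 0 0;.036 -.021 0 0 0;.036 -.021 0 0 0;.036 -.021 0 0 0;.036 -.021 0 0 0;.036 -.021 0 0 0;.036 -.021 0 0 0;.036 -.021 0 0 0")

```text
t: 1.35
position: [0.5087, -0.1805, 0.2502]
orientation: [-3.107, -0.466, 0.0]
force: [0.9, -1.0, -0.4]
gripper_width: 0.999
gripper_force: 0.0
```

Call:
play_rows(increments="0 0 0 .1 0;0 0 0 .1 0;0 0 0 .1 0;0 0 0 .1 0;0 0 0 0 0;0 0 0 0 0")

```text
t: 1.95
position: [0.5078, -0.1819, 0.2502]
orientation: [-3.138, 0.155, 0.0]
force: [-0.3, 0.1, -0.8]
gripper_width: 0.999
gripper_force: 0.0
```

```bash
cat >> h.py <<'E'
from scipy.spatial.transform import Rotation as Ro
def go(target,yaw):
    "tool-frame shift and twist to target (tool x axis heading = yaw)"
    s=robot.read_state(); M=Ro.from_rotvec(s['orientation']).as_matrix()
    cur=np.arctan2(M[1,0],M[0,0]); print('pos',s['position'].round(4),'yaw',cur.round(4),'t',s['t'],'tilt z',M[:,2].round(3),'F',s['force'].round(1),'w',round(s['gripper_width'],3),'gf',round(s['gripper_force'],1))
    d=(M.T@(np.array(target)-s['position'])); print('shift',d.round(4),'twist',round(cur-yaw,4))
E
python3 - <<'E'
from h import *
c=cap('wrist'); save(c,'w1.png'); go([.509,-.182,.08],-.103)
E
```

```text
pos [ 0.5077 -0.182   0.2502] yaw -0.0992 t 2.0 tilt z [-0.  0. -1.] F [-0.2 -0.2  0.2] w 1.001 gf 0.0
shift [ 1.300e-03 -1.000e-04  1.702e-01] twist 0.0038
```

View pics/w1.png

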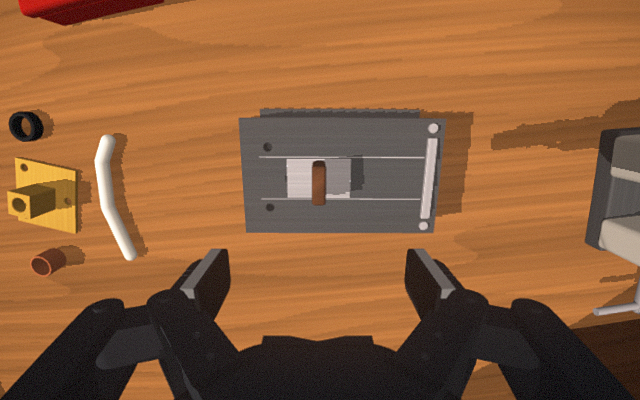

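The wrist view shows the taps at (267,147) and (270,207). The grip's top runs along col 319, rows about 161–205, and the stop bar is near col 429.

```bash
cat >> h.py <<'E'
def tri(c1,p1,c2,p2):
    A=[];B=[]
    for c,p in((c1,p1),(c2,p2)):
        T=np.linalg.inv(c['world_to_cam']); d=(rays(c,[p])@T[:3,:3].T)[0]; d/=np.linalg.norm(d); P=np.eye(3)-np.outer(d,d); A.append(P);B.append(P@T[:3,3])
    return np.linalg.lstsq(np.vstack(A),np.hstack(B),rcond=None)[0].round(4)
E
python3 - <<'E'
from h import *
a=ld('top');w=ld('wrist')
print(tri(a,(401.1,234.2),w,(267,147)),tri(a,(399.2,262.9),w,(270,207)))
print(planepts(w,[(267,147),(270,207)],.05).round(4))
g=w['pixels'].astype(int); m=(g[:,:,0]>g[:,:,2]*1.8); m[:150]=0;m[215:]=0;m[:,:295]=0;m[:,345:]=0
v,u=np.nonzero(m); P=depthpts(w,list(zip(u,v))); k=P[:,2]>.084; print(k.sum(),P[k].min(0).round(4),P[k].max(0).round(4),P[k].mean(0).round(4))
E
```

```text
[ 0.5483 -0.1337  0.0533] [ 0.4807 -0.127   0.0492]
[[ 0.549  -0.1328  0.05  ]
 [ 0.4819 -0.1264  0.05  ]]
483 [ 0.4911 -0.1921  0.0843] [ 0.5296 -0.1761  0.0906] [ 0.5109 -0.1842  0.0892]
```

Call:
play_rows(increments=".002 .002 .034 .004 0;0 0 .034 0 0;0 0 .034 0 0;0 0 .034 0 .3;0 0 .034 0 .3;0 0 0 0 1;0 0 0 0 1;0 0 0 0 1;0 0 0 0 1;0 0 0 0 1;0 0 0 0 1;0 0 0 0 1", squeeze=40)

```text
t: 3.2
position: [0.5102, -0.1845, 0.0821]
orientation: [3.137, -0.166, 0.004]
force: [-1.6, 0.2, 6.3]
gripper_width: 0.153
gripper_force: 41.3
```

Call:
play_rows(increments="0 .008 0 0 1;0 .008 0 0 1;0 .008 0 0 1;0 .008 0 0 1;0 .008 0 0 1;0 .008 0 0 1;0 .008 0 0 1;0 .008 0 0 1;0 .008 0 0 1;0 .005 0 0 1;0 0 0 0 1;0 0 0 0 1")

```text
t: 4.4
position: [0.5024, -0.2616, 0.0821]
orientation: [3.136, -0.166, 0.005]
force: [1.5, -1.8, 5.2]
gripper_width: 0.151
gripper_force: 41.0
```

Call:
play_rows(increments="0 .002 0 0 1;0 .002 0 0 1;0 .002 0 0 1;0 0 0 0 1")

```text
t: 4.8
position: [0.5022, -0.2636, 0.0821]
orientation: [-3.133, 0.162, -0.003]
force: [2.0, 21.6, 15.2]
gripper_width: 0.158
gripper_force: 42.6
```

Call:
play_rows(increments="0 0 0 0 0;0 0 0 0 0;0 0 0 0 0;0 0 0 0 0;0 0 -.042 0 0;0 0 -.042 0 0;0 0 -.042 0 0;0 0 -.042 0 0;0 0 0 0 0")

```text
t: 5.7
position: [0.5019, -0.2677, 0.2533]
orientation: [3.134, -0.167, 0.01]
force: [0.5, -0.5, -2.1]
gripper_width: 1.003
gripper_force: 0.0
```

Call:
play_rows(increments="-.0036 -.0447 0 0 0;-.0036 -.0447 0 0 0;-.0036 -.0447 0 0 0;-.0036 -.0447 0 0 0;-.0036 -.0447 0 0 0;-.0036 -.0447 0 0 0;-.0036 -.0447 0 0 0;-.0036 -.0447 0 0 0;-.0036 -.0447 0 0 0;-.0036 -.0447 0 0 0")

```text
t: 6.7
position: [0.5121, 0.1833, 0.2483]
orientation: [3.137, -0.167, 0.0]
force: [0.3, -0.5, 0.2]
gripper_width: 1.001
gripper_force: 0.0
```

Call:
play_rows(increments="0 0 0 .115 0;0 0 0 .115 0;0 0 0 0 0;0 0 0 0 0")

```text
t: 7.1
position: [0.5123, 0.1814, 0.2483]
orientation: [3.098, -0.521, -0.0]
force: [0.1, -0.6, -1.3]
gripper_width: 1.001
gripper_force: 0.0
```

```bash
python3 - <<'E'
from h import *
c=cap('wrist'); go([.5125,.184,.034],-.33)
t=cap('top')
p=t['pixels'][:,:,::-1]
b=cv2.resize(p[211:291,380:486],None,fx=3.0,fy=3.0,interpolation=cv2.INTER_CUBIC)
o=np.zeros((600,640,3),np.uint8); o[:400]=c['pixels'][:,:,::-1]; o[400:,:318]=b[20:220]
cv2.imwrite('pics/w2.png',o)
E
```

```text
pos [0.5124 0.1813 0.2483] yaw -0.3333 t 7.15 tilt z [-0.  0. -1.] F [ 0.7 -0.1  0.6] w 1.0 gf 0.0
shift [-0.0007 -0.0026  0.2143] twist -0.0033
```

View pics/w2.png

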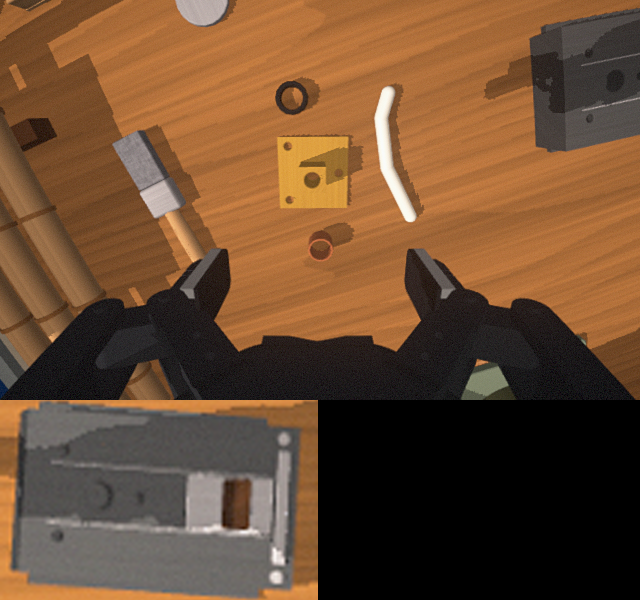

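The shutter plate is now against the stop bar and the bore and tap2 are uncovered. In the wrist view the flange bore is at (312,180), the holes are at (287,146), (289,200) and (338,173), and the plate sits square to the tool.

```bash
python3 - <<'E'
from h import *
a=ld('top');w=ld('wrist')
uv=[(287.3,146.5),(289.3,200),(338.3,173)]
for p,q in zip([(261.3,235.9),(252.9,262.5),(281.3,256.9),(267.3,252.6)],uv+[(312,180)]): print(tri(a,p,w,q))
f=planepts(w,uv,.005)[:,:2]; print(f.round(4),planepts(w,[(312,180)],.045).round(4))
# tap2, bore from crop
tp=planepts(a,[(380+140/3,211+(98+20)/3),(380+57/3,211+(135+20)/3),(380+64/3,211+(51+20)/3)],.05); print(tp.round(4))
E
```

```text
[0.5545 0.2028 0.0049]
[0.4899 0.2247 0.0033]
[ 0.5014  0.1549 -0.005 ]
[0.5126 0.1853 0.0404]
[[0.5546 0.204 ]
 [0.4905 0.2254]
 [0.5032 0.1555]] [[0.5135 0.186  0.045 ]]
[[ 0.5073 -0.1944  0.05  ]
 [ 0.4803 -0.1271  0.05  ]
 [ 0.5463 -0.1351  0.05  ]]
```

Call:
play_rows(increments="-.001 -.004 .036 -.003 0;0 0 .036 0 0;0 0 .036 0 0;0 0 .036 0 0;0 0 .036 0 0;0 0 .033 0 0;0 0 0 0 0;0 0 0 0 0")

```text
t: 8.0
position: [0.5129, 0.1855, 0.0361]
orientation: [-3.098, 0.52, 0.0]
force: [0.4, 0.1, 0.7]
gripper_width: 1.001
gripper_force: 0.0
```

Call:
play_rows(increments="0 0 0 0 1;0 0 0 0 1;0 0 0 0 1;0 0 0 0 1;0 0 0 0 1;0 0 0 0 1;0 0 0 0 1;0 0 0 0 1", squeeze=60)

```text
t: 8.8
position: [0.513, 0.1859, 0.0361]
orientation: [-3.097, 0.52, -0.001]
force: [-1.5, 0.2, 11.5]
gripper_width: 0.337
gripper_force: 60.4
```

Call:
play_rows(increments="0 0 -.01 0 1;0 0 -.02 0 1;0 0 -.03 0 1;0 0 -.03 0 1;0 0 -.03 0 1;0 0 -.02 0 1;0 0 -.01 0 1;0 0 0 0 1")

```text
t: 9.6
position: [0.5129, 0.1858, 0.1863]
orientation: [-3.097, 0.521, -0.002]
force: [-0.6, 0.8, -5.8]
gripper_width: 0.338
gripper_force: 60.3
```

Call:
play_rows(increments=".0062 .0182 0 0 1;.0124 .0364 0 0 1;.0124 .0364 0 0 1;.0124 .0364 0 0 1;.0124 .0364 0 0 1;.0124 .0364 0 0 1;.0124 .0364 0 0 1;.0124 .0364 0 0 1;.0124 .0364 0 0 1;.0062 .0182 0 0 1")

```text
t: 10.6
position: [0.51, -0.1638, 0.1842]
orientation: [3.096, -0.526, -0.003]
force: [-0.4, 0.8, -4.4]
gripper_width: 0.34
gripper_force: 60.4
```

Call:
play_rows(increments="0 0 0 -.057 1;0 0 0 -.057 1;0 0 0 -.057 1;0 0 0 -.057 1;0 0 0 0 1;0 0 0 0 1;0 0 0 0 1")

```text
t: 11.3
position: [0.5109, -0.1603, 0.1849]
orientation: [-3.137, 0.167, 0.001]
force: [0.4, 0.5, -4.1]
gripper_width: 0.344
gripper_force: 60.4
```

```bash
python3 - <<'E'
from h import *
c=cap('wrist'); go([.511,-.160,.101],-.103)
t=cap('top'); s=cap('scene')
p=t['pixels'][:,:,::-1]
b=cv2.resize(p[211:291,380:486],None,fx=3.7,fy=3.7,interpolation=cv2.INTER_CUBIC)
d=cv2.resize(s['pixels'][130:220,170:300,::-1],None,fx=3,fy=3)
o=np.zeros((600,800,3),np.uint8); o[:296,:392]=b; o[:270,400:790]=d; o[300:550,:]=cv2.resize(c['pixels'][50:250,:,::-1],(800,250))
cv2.imwrite('pics/w3.png',o)
E
```

```text
pos [ 0.5109 -0.1603  0.185 ] yaw -0.1063 t 11.35 tilt z [-0.001  0.    -1.   ] F [-0.3  0.8 -3.4] w 0.338 gf 60.4
shift [ 0.0001 -0.0003  0.084 ] twist -0.0033
```

View pics/w3.png

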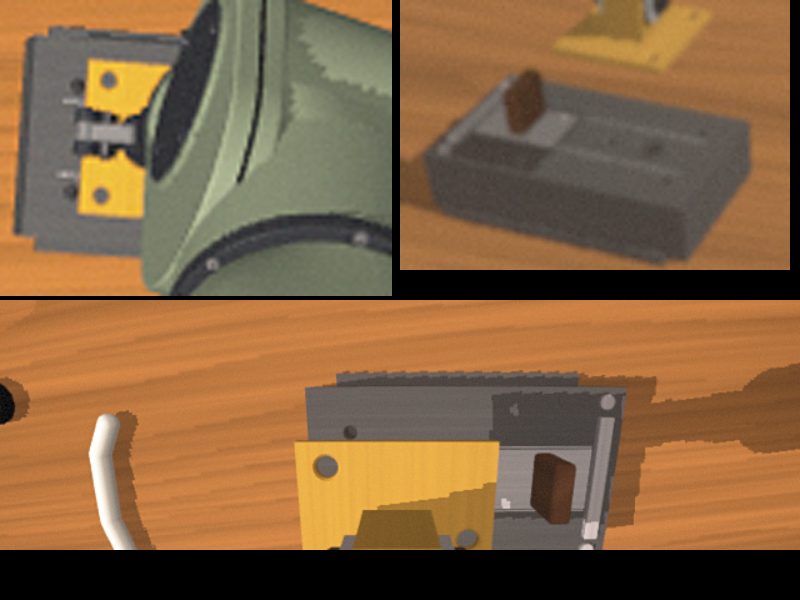

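The flange is held level, with both its pair holes visible in the top view. The shutter is still open and tap0 is just visible past the plate. I'll descend next.

Call:
play_rows(increments="0 0 .02 0 1;0 0 .02 0 1;0 0 .02 0 1;0 0 .01 0 1;0 0 .008 0 1;0 0 0 0 1;0 0 0 0 1;0 0 0 0 1")

```text
t: 12.25
position: [0.5114, -0.1605, 0.108]
orientation: [3.137, -0.165, 0.002]
force: [-0.3, -0.1, -4.5]
gripper_width: 0.34
gripper_force: 60.4
```

```bash
python3 - <<'E'
from h import *
c=cap('wrist'); go([.511,-.160,.101],-.103)
t=cap('top'); s=cap('scene')
p=t['pixels'][:,:,::-1]
b=cv2.resize(p[215:275,380:430],None,fx=5,fy=5,interpolation=cv2.INTER_CUBIC)
d=cv2.resize(s['pixels'][140:220,180:290,::-1],None,fx=4,fy=4,interpolation=cv2.INTER_CUBIC)
w=cv2.resize(c['pixels'][90:270,200:480,::-1],None,fx=1,fy=1)
w=cv2.resize(c['pixels'][100:230,210:470,::-1],None,fx=2,fy=2,interpolation=cv2.INTER_CUBIC)
o=np.zeros((600,700,3),np.uint8); o[:300,:250]=b; o[:320,255:695]=d; o[325:585,:520]=w
cv2.imwrite('pics/w4.png',o)
E
```

```text
pos [ 0.5113 -0.1605  0.1079] yaw -0.1053 t 12.3 tilt z [ 0.001 -0.    -1.   ] F [ 0.5  0.2 -4.5] w 0.342 gf 60.4
shift [-0.0004 -0.0005  0.0069] twist -0.0023
```

View pics/w4.png

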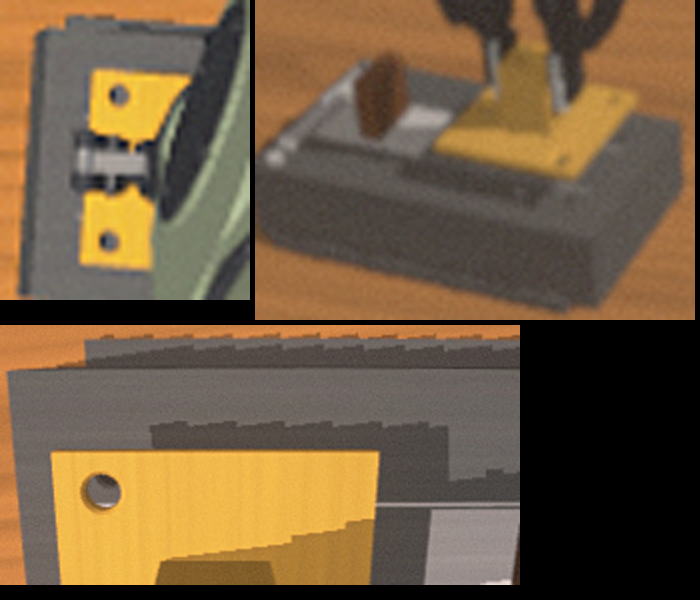

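The top view shows hole0 at (403.7,234.0) and hole1 at (401.8,263.0), and the wrist view shows hole0 at (260.3,182.7). The flange hovers clear of the steady and the shutter is open. Next I'll compare these with the taps, each in the same camera.

```bash
python3 - <<'E'
from h import *
a=ld('top');w=ld('wrist')
h=planepts(a,[(403.7,234),(401.8,263)],.077);print(h.round(4),'tap',planepts(a,[(401.1,234.2),(399.2,262.9)],.05).round(4))
print(planepts(w,[(260.3,182.7)],.077).round(4), tri(a,(403.7,234),w,(260.3,182.7)))
# refine hole centroids: dark pixels inside yellow, by local window
for (u,v) in [(403.7,234),(401.8,263)]:
    g=a['pixels'][int(v)-3:int(v)+5,int(u)-3:int(u)+5,0].astype(float); m=np.clip(g.max()*.8-g,0,None); V,U=np.mgrid[int(v)-3:int(v)+5,int(u)-3:int(u)+5]; print((m*U).sum()/m.sum(),(m*V).sum()/m.sum())
for c,uv in((a,[(390,225),(390,270)]),(w,[(225,130),(300,125)])): print(depthpts(c,uv).round(4))
print(depthpts(a,[(400,228),(398,267)]).round(4),depthpts(w,[(300,170),(330,170)]).round(4))
E
```

```text
[[ 0.5467 -0.1363  0.077 ]
 [ 0.4798 -0.1294  0.077 ]] tap [[ 0.5474 -0.1346  0.05  ]
 [ 0.4797 -0.1276  0.05  ]]
[[ 0.5492 -0.135   0.077 ]] [ 0.5479 -0.1357  0.0765]
403.1186688608521 233.5553117571768
401.09470909433253 262.8501223874976
[[ 0.5701 -0.1092  0.0481]
 [ 0.4637 -0.1052  0.0499]]
[[ 0.5778 -0.1131  0.0496]
 [ 0.5757 -0.1578  0.0488]]
[[ 0.5622 -0.1324  0.0511]
 [ 0.4708 -0.1205  0.0754]] [[ 0.5535 -0.1566  0.0757]
 [ 0.5519 -0.1723  0.0762]]
```

Call:
play_rows(increments="0 -.0015 .0035 0 1;0 0 .0035 0 1;0 0 0 0 1;0 0 0 0 1;0 0 0 0 1;0 0 0 0 1")

```text
t: 13.0
position: [0.5112, -0.159, 0.1004]
orientation: [-3.137, 0.165, -0.0]
force: [-0.0, 1.1, -4.8]
gripper_width: 0.342
gripper_force: 60.4
```

```bash
python3 - <<'E'
from h import *
go([.511,-.160,.101],-.103)
a=cap('top');w=cap('wrist'); s=cap('scene')
def cen(c,u,v):
    g=c['pixels'][int(v)-4:int(v)+5,int(u)-4:int(u)+5,0].astype(float); m=np.clip(g.max()*.75-g,0,None); V,U=np.mgrid[int(v)-4:int(v)+5,int(u)-4:int(u)+5]; return (m*U).sum()/m.sum(),(m*V).sum()/m.sum()
h=[cen(a,402.5,233.7),cen(a,400.5,262.8)]; print(h,planepts(a,h,.070).round(4))
o=np.zeros((600,700,3),np.uint8)
o[:300,:250]=cv2.resize(a['pixels'][215:275,380:430,::-1],None,fx=5,fy=5,interpolation=cv2.INTER_CUBIC)
o[:320,255:695]=cv2.resize(s['pixels'][140:220,180:290,::-1],None,fx=4,fy=4,interpolation=cv2.INTER_CUBIC)
o[325:585,:520]=cv2.resize(w['pixels'][100:230,210:470,::-1],None,fx=2,fy=2,interpolation=cv2.INTER_CUBIC)
cv2.imwrite('pics/w5.png',o)
E
```

```text
pos [ 0.5112 -0.159   0.1004] yaw -0.1053 t 13.0 tilt z [ 0.  0. -1.] F [-0.   1.1 -4.8] w 0.342 gf 60.4
shift [-0.0001  0.0011 -0.0006] twist -0.0023
[(np.float64(402.23102246320684), np.float64(233.4531371030209)), (np.float64(400.09304310712764), np.float64(262.8068715322236))] [[ 0.5484 -0.1341  0.07  ]
 [ 0.4803 -0.1265  0.07  ]]
```

View pics/w5.png

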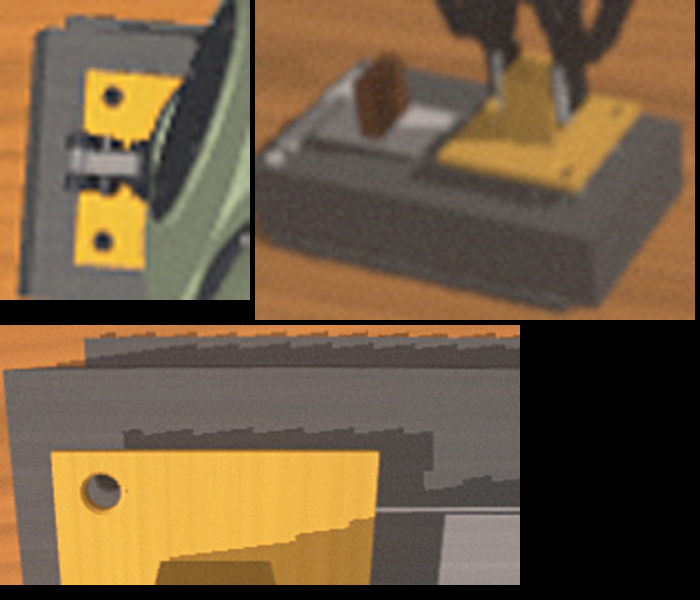

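The flange hovers closer now. In the top view hole0 is at about (402.8,234.2) and hole1 at (400.6,263), and both show dark tap mouths through the plate. I'll run one same-method centroid check.

```bash
python3 - <<'E'
from h import *
a=ld('top');w=ld('wrist'); i=cv2.imread('pics/top0.png')[:,:,::-1]; j=cv2.imread('pics/w1.png')[:,:,::-1]
def cen(p,u,v,r=3):
    u,v=round(u),round(v);g=p[v-r:v+r+1,u-r:u+r+1].sum(2).astype(float); m=np.clip(np.median(g)*.85-g,0,None); V,U=np.mgrid[v-r:v+r+1,u-r:u+r+1]; return (m*U).sum()/m.sum(),(m*V).sum()/m.sum()
t=[cen(i,401,234),cen(i,399,263)];h=[cen(a['pixels'],402.3,233.8),cen(a['pixels'],400.3,262.8)]
print(t,h); print('tap',planepts(a,t,.05).round(4),'hole',planepts(a,h,.07).round(4))
print('wrist hole0',planepts(w,[cen(w['pixels'],260,182,11)],.07).round(4),'(tap0 wrist .549 -.1328)')
E
```

```text
[(np.float64(400.9221368948247), np.float64(233.67672787979964)), (np.float64(399.1599834642414), np.float64(262.5671765192228))] [(np.float64(402.0087601078167), np.float64(233.82458726415092)), (np.float64(400.12493034659536), np.float64(262.7980608492143))]
tap [[ 0.5487 -0.1342  0.05  ]
 [ 0.4805 -0.1275  0.05  ]] hole [[ 0.5475 -0.1335  0.07  ]
 [ 0.4803 -0.1266  0.07  ]]
wrist hole0 [[ 0.551  -0.1348  0.07  ]] (tap0 wrist .549 -.1328)
```

```bash
python3 -c "
from bench import robot
print(robot.finish_job())"
```

```text
the job is handed in; nothing more can be done
None
```

I handed the job in with the shutter slid to its end stop and the flange still gripped, hovering level about 15 mm above the steady; the camera checks put the pair holes 1–3 mm from their taps, hole 2 was not checked directly, and no verdict was returned.

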